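# Lock the plate shaker for transport

### The arm

A 6-joint arm with a two-finger parallel gripper is mounted at the origin on the work surface; the furniture and walls round the work are solid. World frame = base frame: x ahead of the robot, y to its left, z up, the work surface at z = 0. Lengths are in m, angles in degrees, forces in N, time in s.
With the tool pointing down it reaches from about 0.35 to 0.875 m from the base axis. Payload 4.2 kg.
Tool frame: the origin (TCP) lies on the front face of the gripper's body, between the roots of the fingers; the fingertips stand 70 mm ahead of it and the grasp point (between the pads) lies 51 mm ahead of it; x points along the fingers, y is the direction in which the jaws open and shut, and the axes are right-handed (so a half turn about x gives the same grasp; the last joint's range is limited). The gripper opens to 87 mm and grips with 3 to 60 N. Pads are 19 mm wide; open, the fingers measure 117 mm over their backs; the gripper's body (75 mm by 190 mm) begins 51 mm behind the grasp point.
Start: joints at [78.472, 22.042, 0.453, 0, -68.411, -14.817], TCP at [0.277, 0.56, 0.292] pointing down, gripper open.
Joint ranges: [-179.83, 179.83], [-69.29, 118.12], [-61.27, 80.66], [-181.25, 117.63], [-171.15, -9.14], [-177.46, 177.46]. Speed limits (degrees/s): [159.86, 159.86, 180, 180, 180, 180].

### API

Orientations are given as a 3x3 rotation matrix whose columns are the frame's x, y, z axes.
In Python, from station import r, viewer, spotter gives the robot as it stands.
- The arm moves only by the tool move_arm, never from a script. Its argument "series" is a list that holds one entry, the list of rows, each a list of 7 numbers: the turn, a rotation vector about the world's x, y, z scaled (see below), then the shift along the world's x, y, z scaled (see below), then the opening, from 0 (shut) to 1 (fully open). A call has 1 to 20 rows; each row shifts and turns the pose as measured when the row begins; what a row does not reach is not made up. The controller multiplies each number of a shift by 60 mm and each number of a turn by 8 degrees. A row lasts 1/8 s, in which the tool goes at most 62.5 mm and 10.7 degrees, less where a joint would pass 70% of its speed; a pose out of reach is approached as far as the arm can. A call with a number of a shift or a turn outside -1 to 1 is refused whole. A call with a gripper value outside its range is refused whole. The fingers move at their own pace and stop on an object; the grip force is fixed at half the most. Time passes only in rows, so rows that do not move let the fingers close. It gives the time, the measured TCP pose, the force and the opening at its end, in the units of the state.
- r.sense(): the state, without advancing time (a new reading comes with each control period).
- viewer.capture(name): name is "side" or "top" or "wrist"; returns (picture, depth): 420x560x3 uint8, red, green, blue; 420x560 float32, m along the optical axis (not along the pixel's ray), 0 where there is no reading.
- viewer.camera_params(name): a dict with "mtx" (3x3 intrinsics, pixels), "dist_coeffs" ([k1, k2, p1, p2, k3] as OpenCV has them; the pictures are not rectified), "pose" (4x4, takes a point from camera to world coordinates). Camera axes: x right, y down, z forward; pixel columns grow to the right and rows downward; lengths in m; the calibration is good to about 2 mm. A picture is of the moment at which its call begins: read the wrist's pose just before it. camera_params takes no time and is no camera call; for the wrist camera it gives the pose at the moment of the call.
- r.finish_job(): hands the job in, once; it reports no verdict.
Trained networks look in the newest picture that a camera, given by its name, has taken for a name from the list of things; names that differ only in an ending like _2 or _b are one class to them, and where a whole thing is asked for, a point or a joint stands for the part that bears it (a point fixed in the world has none). Each returns a list of dicts, best first, with "conf" (0 to 1); they miss things now and then, are a little off and sometimes report something else, mostly with a low value. They report only what shows in the picture. A call takes as long as a camera call.
- spotter.find_in(camera, name): "centre" ([column, row] in pixels, amid what is visible of it).
- spotter.trace(camera, name): "mask" (420x560 bool, what is visible of it) and "centre" ([column, row] in pixels, amid what is visible of it).
The state is a dict: "time_s": time; "joints": joint angles; "joint_velocities": joint speeds; "effort": joint torques, N m; "tcp_pos": TCP position; "ee_rot": TCP orientation; "wrist_force": force on the tool from outside, world axes, zero at the start; "moment": the same for the moment, N m; "gripper_width": opening from 0.0 (shut) to 1.0 (fully open).
Only numpy, scipy, OpenCV 4.12 (cv2) and the standard library are available. Lean on these libraries where they do the work, as an engineer would, in place of code of your own. Each camera call takes 0.05 s, during which the arm holds its last target.

### The job

The plate shaker is about to be carried to another bench. Slide the red transport-lock grip on its control deck all the way to the end stop at the shaking platform (the end with the red closed padlock), let go of it, and leave the blue speed slide where it is set.

Things in the scene. Friction and masses are not known exactly. Their poses are not given: they have to be found in the camera images.
- shaker: white plate shaker, 124 x 320 mm, deck 45 mm high, fixed. Origin: on the table under the middle of its control deck; z up; +y along its length toward the aluminium shaking platform (y 125 to 237 mm, pins up to 76 mm high). Two slide tracks lie along y at x = -31 and +31 mm; the lock may be in either. Track plates 44 mm wide, tops 51 mm and end stops 56 mm above the table.
- lock_slide (a joint): travel of the red transport-lock grip in m: 0 at the open-padlock end (green sign), 0.080 at the end stop next to the platform (red closed padlock sign) = locked; grows along the shaker's +y. Stiff friction of about 3 N; it stays where it is left.
- lock_grip (a point): centre of the top face of the red lock grip, 91 mm above the table; axes parallel to the shaker's. An upright block 24 mm (x) by 22 mm (y, its travel direction), sides free to 33 mm below this point, then a 30 mm wide foot. A 6 mm steel bolt runs from the foot toward the platform, its top 33 mm below this point.
- speed_grip (a point): centre of the top face of the blue speed-slide grip in the other track, the same block at the same height, 62 mm beside the red one's line; it slides as easily and must stay where it is.

How it is judged:
By the outcome, as a careful person would: the job done as asked, in the order asked, and still so for the second after the job is handed in, with the robot touching nothing.
It also fails if it takes over 37 s, if anything falls off the work surface, if the arm or the gripper's body presses on something with over 40 N, if the wrist force passes 120 N, or if a joint passes its speed limit or range.

## Working session

There is one attempt and no reset: what is moved stays moved. The work goes in short steps, Python scripts to look and compute and a tool call to move; the robot and the scene stay as the last step left them, time stands still between calls to the robot, and variables do not carry over. Pictures are saved under pics/ and viewed, and the job is handed in when it is done.

Besides the shell and the picture viewer there is one more tool, called after "Request:" by a JSON object that holds its "op" and its "data", one argument or row to a line. move_arm: Moves the arm, as the interface text tells. Its arguments: {"type":"object","properties":{"series":{"type":"array","items":{"type":"array","items":{"type":"array","items":{"type":"number","minimum":-1,"maximum":1}}}}},"required":["series"]}

```bash
mkdir -p pics; ls; python3 - <<'E'
from station import r,viewer,spotter
import cv2,numpy as np
s=r.sense();print(s)
for c in("top","side"):
    p,d=viewer.capture(c);cv2.imwrite(f"pics/{c}1.png",p[:,:,::-1]);np.save(f"pics/{c}_d.npy",d)
    k=viewer.camera_params(c);print(c,k)
    for n in("lock_grip","speed_grip","shaker"):
        print(n,spotter.find_in(c,n)[:3])
E
```

```text
pics
{'time_s': 0.0, 'joints': array([ 7.84728236e+01,  2.20925738e+01,  3.80176713e-01, -3.07401882e-02,
       -6.84116647e+01, -1.48182171e+01]), 'joint_velocities': array([ 0.1053933 , -0.03396594, -0.00061218, -0.10434372, -0.01641971,
        0.06416487]), 'effort': array([-5.42220841e-04, -3.90659022e+01,  1.87399399e+01,  4.21969324e+00,
        1.09592066e-02, -1.96191199e-04]), 'tcp_pos': array([0.27711832, 0.55970314, 0.29113852]), 'ee_rot': array([[-9.21504004e-04, -4.43957660e-01, -8.96047291e-01],
       [-2.02187006e-03, -8.96045012e-01,  4.43958610e-01],
       [-9.99997531e-01,  2.22080082e-03, -7.19156317e-05]]), 'wrist_force': array([ 0.10351304, -0.32484815, -0.11302423]), 'moment': array([-0.05189759,  0.01049528, -0.01128082]), 'gripper_width': 1.0006719855126327}
top {'mtx': array([[468.28127818,   0.        , 277.88801463],
       [  0.        , 468.28127818, 206.48098137],
       [  0.        ,   0.        ,   1.        ]]), 'dist_coeffs': array([0.03779624, 0.        , 0.        , 0.        , 0.        ]), 'pose': array([[ 5.88614760e-04, -9.81110754e-01,  1
[... 463 characters left out ...]
: [269.3, 226.4], 'conf': 0.56}]
side {'mtx': array([[437.09770855,   0.        , 279.30007183],
       [  0.        , 437.09770855, 212.26266187],
       [  0.        ,   0.        ,   1.        ]]), 'dist_coeffs': array([-0.07491593,  0.        ,  0.        ,  0.        ,  0.        ]), 'pose': array([[-0.47180967,  0.54188485, -0.69552602,  1.05039558],
       [ 0.88167503,  0.29594836, -0.36751015,  0.58606946],
       [ 0.0066916 , -0.78662277, -0.61739764,  0.60305082],
       [ 0.        ,  0.        ,  0.        ,  1.        ]])}
lock_grip [{'centre': [295.5, 207.5], 'conf': 0.74}]
speed_grip [{'centre': [303.2, 219.0], 'conf': 0.74}]
shaker [{'centre': [362.1, 243.0], 'conf': 0.67}]
```

View pics/top1.png

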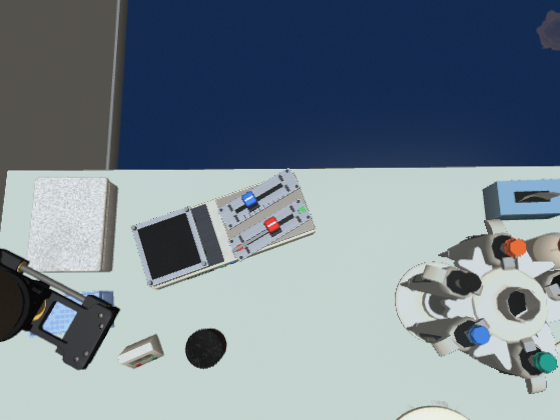

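View pics/side1.png

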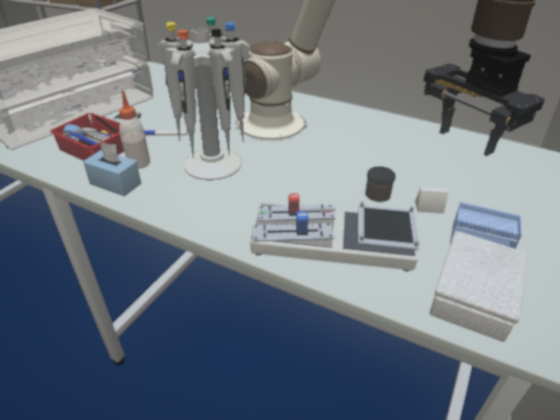

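The top view shows the platform at the left (~170,248), the red grip at (272,225) and the blue grip at (250,200). The red closed padlock is at (238,250) and the green sign at (302,211), so red is mid-travel. Next I'll measure metrically.

```bash
cat > h.py <<'E'
import numpy as np,cv2
def cloud(k,d):
    v,u=np.mgrid[0:420,0:560]
    n=cv2.undistortPoints(np.stack([u,v],-1).reshape(-1,1,2).astype(np.float32),k["mtx"],k["dist_coeffs"]).reshape(420,560,2)
    P=np.concatenate([n*d[...,None],d[...,None]],-1)
    return P@k["pose"][:3,:3].T+k["pose"][:3,3]
def ray(k,uv,z):
    n=cv2.undistortPoints(np.array(uv,np.float32).reshape(-1,1,2),k["mtx"],k["dist_coeffs"])[0,0]
    R=k["pose"][:3,:3]@np.array([n[0],n[1],1]);o=k["pose"][:3,3]
    return o+R*(z-o[2])/R[2]
E
python3 - <<'E'
from station import r,viewer,spotter
from h import *
for c in("top","side"):
    p=cv2.imread(f"pics/{c}1.png")[:,:,::-1].astype(int);d=np.load(f"pics/{c}_d.npy");k=viewer.camera_params(c)
    W=cloud(k,d)
    reg=np.zeros((420,560),bool)
    if c=="top":reg[165:295,120:325]=1
    else:reg[185:270,240:425]=1
    R,G,B=p[...,0],p[...,1],p[...,2]
    for n,m in(("red",(R>120)&(G<80)&(B<80)),("blue",(B>120)&(R<90)&(G<120)),("green",(G>R+40)&(G>B+40))):
        m=m&reg&(d>0)
        w=W[m];t=w[w[:,2]>0.083]
        print(c,n,m.sum(),w[:,2].max() if len(w) else 0,len(t),t.mean(0) if len(t) else w.mean(0), (t.min(0),t.max(0)) if len(t) else '')
    m=reg&(d>0)&(W[...,2]>0.03)&(W[...,2]<0.08)
    if c=="top":
        q=(W[m][:,:2]*1000).astype(np.float32)
        mm=cv2.minAreaRect(q);print(mm)
        print(cv2.boxPoints(mm))
    print(c,"table z",np.median(W[reg&(W[...,2]<0.02)][:,2]))
E
```

```text
top red 129 0.09222860178835957 119 [0.41073067 0.28365332 0.0887249 ] (array([0.39854096, 0.27178606, 0.08515072]), array([0.42406963, 0.29641498, 0.0922286 ]))
top blue 70 0.0922142126293628 56 [0.4574349  0.32458276 0.0878743 ] (array([0.44508099, 0.31104931, 0.08436108]), array([0.47093179, 0.33604176, 0.09221421]))
top green 35 0.05260588261860333 0 [0.42735385 0.25355907 0.04613079] 
((409.317138671875, 372.75262451171875), (131.56314086914062, 318.8959045410156), 20.900930404663086)
[[290.9805  498.2409 ]
 [404.74765 200.32877]
 [527.6538  247.26434]
 [413.88663 545.1765 ]]
top table z -0.0020098654597121013
side red 12 0.08987536016411746 12 [0.42371381 0.28702184 0.08797128] (array([0.41963354, 0.28103563, 0.08590593]), array([0.42933669, 0.29222036, 0.08987536]))
side blue 36 0.09141453424900281 34 [0.46896023 0.32600592 0.08843602] (array([0.46394421, 0.31663804, 0.08456628]), array([0.47466541, 0.33535549, 0.09141453]))
side green 2 0.05268815454224285 0 [0.44658149 0.22590947 0.05227836] 
side table z -8.397360518697106e-05
```

Request:
{"op": "move_arm", "data": {
  "series": [
    [[0,0,0.84,0.32,-0.66,0,1],[0,0,0.84,0.32,-0.66,0,1],[0,0,0.84,0.32,-0.66,0,1],[0,0,0.84,0.32,-0.66,0,1],[0,0,0.84,0.32,-0.66,0,1],[0,0,0.84,0.32,-0.66,0,1],[0,0,0.84,0.32,-0.66,0,1],[0,0,0,0,0,0,1],[0,0,0,0,0,0,1]]
  ]
}}

```text
time_s: 1.52
tcp_pos: [0.4141, 0.2747, 0.2925]
ee_rot: [[0.002, 0.38, -0.925], [0.002, -0.925, -0.38], [-1.0, -0.001, -0.003]]
wrist_force: [0.8, 0.7, -0.4]
gripper_width: 1.0
```

```bash
python3 - <<'E'
from station import r,viewer,spotter
from h import *
s=r.sense();print(s["time_s"],s["tcp_pos"],s["ee_rot"],s["joints"])
k=viewer.camera_params("wrist")
p,d=viewer.capture("wrist");cv2.imwrite("pics/wrist1.png",p[:,:,::-1]);np.save("pics/wrist_d.npy",d)
np.savez("pics/w1.npz",d=d,**k)
for n in("lock_grip","speed_grip"):
    a=spotter.find_in("wrist",n)[:2];print(n,a)
    for x in a:print(ray(k,x["centre"],.091))
E
```

```text
1.525 [0.41412635 0.27467062 0.29246741] [[ 0.00201111  0.38012061 -0.92493474]
 [ 0.00208125 -0.9249362  -0.38011669]
 [-0.99999581 -0.00116057 -0.00265128]] [ 5.23216311e+01  9.43109057e+00 -1.71419333e+01  2.05030416e-02
 -6.32621681e+01  6.00102524e+01]
lock_grip [{'centre': [264.3, 200.0], 'conf': 0.85}]
[0.41117211 0.28817079 0.091     ]
speed_grip [{'centre': [248.3, 129.5], 'conf': 0.94}]
[0.45933444 0.32118451 0.091     ]
```

View pics/wrist1.png

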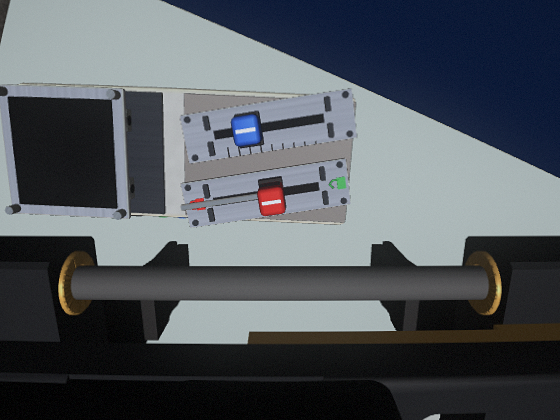

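The red grip is at (271,200) and the blue at (246,129). The track plates look skewed about 8° from the shaker body, so I'll measure the track direction itself.

```bash
python3 - <<'E'
from h import *
p=cv2.imread("pics/wrist1.png")
cv2.imwrite("pics/wz.png",cv2.resize(p[80:230,170:370],(800,600),interpolation=cv2.INTER_CUBIC))
f=np.load("pics/w1.npz");k={n:f[n] for n in("mtx","dist_coeffs","pose")};d=f["d"]
W=cloud(k,d);R,G,B=[p[...,i].astype(int) for i in(2,1,0)]
reg=np.zeros((420,560),bool);reg[80:232,170:370]=1
for n,m in(("red",(R>110)&(G<90)&(B<90)),("blue",(B>120)&(R<90)&(G<130)),("green",(G>R+40)&(G>B+40))):
    w=W[m&reg];t=w[(w[:,2]>.086)];print(n,len(t),t.mean(0) if len(t) else w.mean(0),w[:,2].max())
    if len(t):print(cv2.minAreaRect((t[:,:2]*1000).astype(np.float32)))
# plate heights
z=W[...,2]
for a,b in((.04,.0475),(.0485,.054)):
    m=(reg&(z>a)&(z<b)).astype(np.uint8)
    n,l,st,c=cv2.connectedComponentsWithStats(m)
    for i in range(1,n):
        if st[i,4]>300:print(a,st[i],cv2.minAreaRect((W[l==i][:,:2]*1000).astype(np.float32)))
E
```

```text
red 558 [0.41236087 0.28258485 0.09047969] 0.3842941091644664
((435.239013671875, 293.45684814453125), (76.36528015136719, 21.3548526763916), 25.131162643432617)
blue 606 [0.45814778 0.32332145 0.09084344] 0.3842941091644664
((462.5458984375, 315.5512390136719), (22.468090057373047, 38.787269592285156), 30.824302673339844)
green 2 [0.47434177 0.30000601 0.38429411] 0.3842941091644664
((474.3417663574219, 300.0060119628906), (0.0, 0.0), 0.0)
0.04 [ 170   92  183  124 5409] ((435.43341064453125, 305.4229431152344), (116.2337646484375, 172.4376220703125), 19.988046646118164)
0.04 [255 205  92  18 811] ((401.01995849609375, 248.6901397705078), (18.032543182373047, 88.61699676513672), 23.551565170288086)
0.0485 [ 180   89  178   75 7138] ((466.82464599609375, 308.4625549316406), (43.68779373168945, 156.88336181640625), 31.196678161621094)
0.0485 [ 180  158  171   57 4640] ((408.55609130859375, 287.7558288574219), (44.30448532104492, 156.49322509765625), 31.104093551635742)
0.0485 [ 186  199   82   29 1279] ((377.0170593261719, 315.6188049316406), (19.02175521850586, 76.04671478271484), 31.11387062072754)
```

View pics/wz.png

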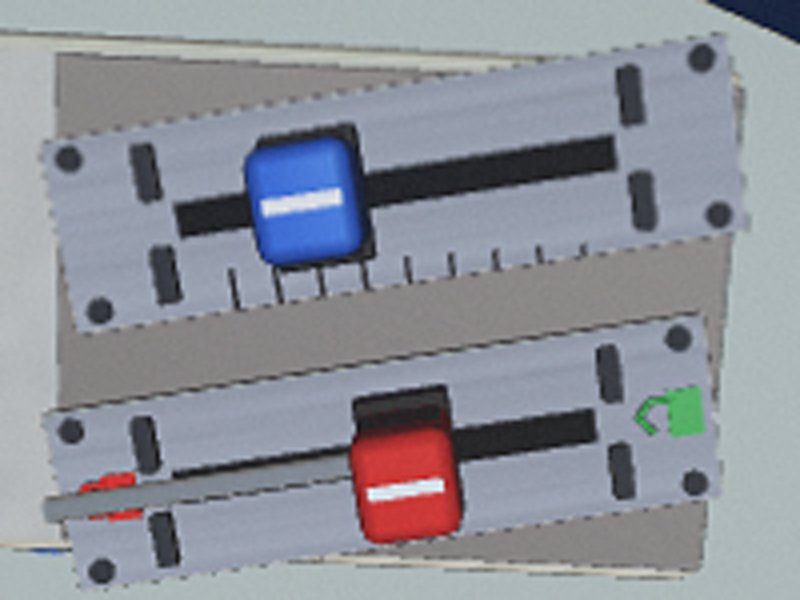

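The plates are turned 31.1°, while the body measures only 21°. The 62 mm grip spacing fits 31.1°, so travel runs along (-0.517, 0.856). I'll align the jaws along the travel and descend.

Request:
{"op": "move_arm", "data": {
  "series": [
    [[0,0,0.55,-0.03,0.07,0,1],[0,0,0.55,-0.03,0.07,0,1],[0,0,0,0,0,-0.4,1],[0,0,0,0,0,-0.4,1],[0,0,0,0,0,-0.4,1],[0,0,0,0,0,0,1]]
  ]
}}

```text
time_s: 2.42
tcp_pos: [0.4082, 0.2897, 0.2185]
ee_rot: [[0.003, 0.53, -0.848], [0.003, -0.848, -0.53], [-1.0, -0.001, -0.004]]
wrist_force: [-0.1, 0.5, 0.0]
gripper_width: 0.998
```

```bash
python3 - <<'E'
from station import r,viewer,spotter
from h import *
s=r.sense();print(s["time_s"],s["tcp_pos"],s["ee_rot"],s["joints"])
k=viewer.camera_params("wrist")
p,d=viewer.capture("wrist");cv2.imwrite("pics/wrist2.png",p[:,:,::-1])
W=cloud(k,d);R,G,B=[p[...,i].astype(int) for i in(0,1,2)]
for n,m in(("red",(R>110)&(G<90)&(B<90)),("blue",(B>120)&(R<90)&(G<130))):
    w=W[m];t=w[(w[:,2]>.086)&(w[:,2]<.096)];print(n,len(t),t.mean(0),cv2.minAreaRect((t[:,:2]*1000).astype(np.float32)))
E
```

```text
2.425 [0.40817664 0.28973518 0.21852169] [[ 0.00253701  0.53012626 -0.84791492]
 [ 0.0031203  -0.84791772 -0.53011867]
 [-0.99999191 -0.00130083 -0.00380533]] [ 5.39917618e+01  1.39613021e+01 -2.29910542e+01  1.56660388e-02
 -5.28175657e+01  6.80126700e+01]
red 946 [0.41251348 0.28291249 0.08992254] ((412.1189880371094, 282.4327697753906), (22.314067840576172, 20.44280433654785), 32.059871673583984)
blue 1085 [0.45805736 0.3234869  0.08993831] ((458.0460510253906, 323.30853271484375), (22.42884635925293, 20.43070411682129), 30.956886291503906)
```

View pics/wrist2.png

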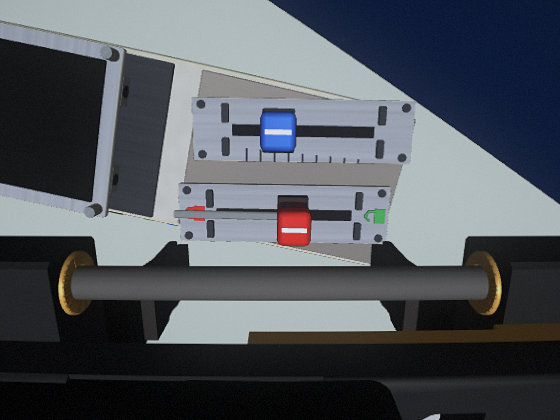

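The tracks are now parallel to the jaws, with red at (294,225) and blue at (278,130). Red's top centre is at (0.412, 0.2825).

Request:
{"op": "move_arm", "data": {
  "series": [
    [[0,0,0,0.03,-0.06,-0.4,1],[0,0,0,0.03,-0.06,-0.4,1],[0,0,0,0,0,-0.4,1],[0,0,0,0,0,-0.1,1],[0,0,0,0,0,0,1]]
  ]
}}

```text
time_s: 3.1
tcp_pos: [0.4156, 0.2888, 0.1472]
ee_rot: [[0.016, 0.535, -0.845], [0.016, -0.845, -0.534], [-1.0, -0.005, -0.022]]
wrist_force: [-1.2, 0.2, 0.4]
gripper_width: 1.0
```

```bash
python3 - <<'E'
from station import r,viewer,spotter
from h import *
s=r.sense();print(s["joints"],s["joint_velocities"],s["wrist_force"],s["tcp_pos"],s["ee_rot"])
for c in("wrist","side"):
    p,d=viewer.capture(c);cv2.imwrite(f"pics/{c}3.png",p[:,:,::-1])
p=cv2.imread("pics/side3.png");cv2.imwrite("pics/side3z.png",cv2.resize(p[130:280,220:420],(800,600)))
E
```

```text
[ 53.28681816  19.43527611 -27.85422234   0.25796075 -41.42466944
  68.84312397] [ 0.02683871 -0.48506489  0.73972702  0.22983881 -0.33131344  0.03554296] [-1.21070835  0.24100643  0.35859315] [0.41556256 0.28876608 0.14716301] [[ 0.01580582  0.53471029 -0.84488762]
 [ 0.01621202 -0.84501914 -0.53449024]
 [-0.99974364 -0.00524928 -0.02202496]]
```

View pics/side3z.png

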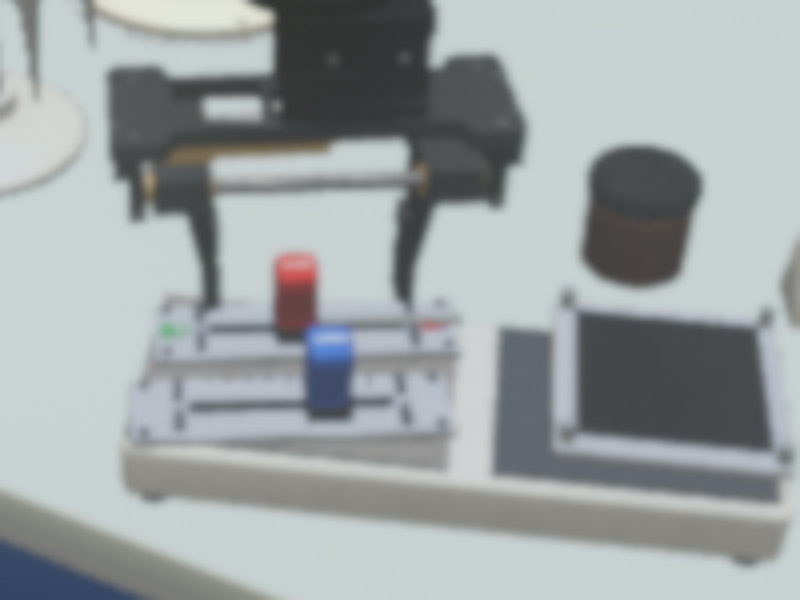

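View pics/wrist3.png

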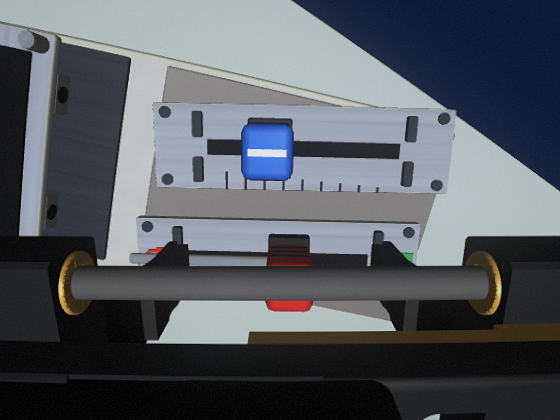

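No contact so far; the pose error is just controller tracking. I'll trim it.

Request:
{"op": "move_arm", "data": {
  "series": [
    [[-0.115,0.115,0,-0.06,-0.1,0,1],[0,0,0,0,0,0,1]]
  ]
}}

```text
time_s: 3.45
tcp_pos: [0.4122, 0.283, 0.1491]
ee_rot: [[0.001, 0.535, -0.845], [0.002, -0.845, -0.535], [-1.0, -0.001, -0.002]]
wrist_force: [-0.5, 0.1, -0.1]
gripper_width: 1.002
```

Request:
{"op": "move_arm", "data": {
  "series": [
    [[0,0,0,0,0,-0.25,1],[0,0,0,0,0,0,1]]
  ]
}}

```text
time_s: 3.7
tcp_pos: [0.4122, 0.2829, 0.1334]
ee_rot: [[0.001, 0.535, -0.845], [0.003, -0.845, -0.535], [-1.0, -0.002, -0.003]]
wrist_force: [0.7, -0.2, -0.6]
gripper_width: 0.999
```

Right on target, so I'll close the gripper.

Request:
{"op": "move_arm", "data": {
  "series": [
    [[0,0,0,0,0,0,0],[0,0,0,0,0,0,0],[0,0,0,0,0,0,0],[0,0,0,0,0,0,0],[0,0,0,0,0,0,0],[0,0,0,0,0,0,0]]
  ]
}}

```text
time_s: 4.45
tcp_pos: [0.4124, 0.2831, 0.1333]
ee_rot: [[0.002, 0.535, -0.845], [0.003, -0.845, -0.535], [-1.0, -0.001, -0.003]]
wrist_force: [-0.4, -0.0, 0.6]
gripper_width: 0.402
```

Request:
{"op": "move_arm", "data": {
  "series": [
    [[0,0,0,0,0,0,0],[0,0,0,0,0,0,0],[0,0,0,0,0,0,0],[0,0,0,0,0,0,0]]
  ]
}}

```text
time_s: 4.95
tcp_pos: [0.4125, 0.2829, 0.1334]
ee_rot: [[0.002, 0.533, -0.846], [0.003, -0.846, -0.533], [-1.0, -0.002, -0.003]]
wrist_force: [0.6, -0.6, -0.0]
gripper_width: 0.249
```

Gripped at 21.7 mm. Now slide along the track.

Request:
{"op": "move_arm", "data": {
  "series": [
    [[0,0,0,-0.052,0.086,0,0],[0,0,0,-0.052,0.086,0,0],[0,0,0,-0.052,0.086,0,0],[0,0,0,-0.052,0.086,0,0]]
  ]
}}

```text
time_s: 5.45
tcp_pos: [0.3998, 0.304, 0.1334]
ee_rot: [[0.002, 0.533, -0.846], [0.001, -0.846, -0.533], [-1.0, -0.0, -0.002]]
wrist_force: [2.5, -2.4, -0.3]
gripper_width: 0.253
```

Request:
{"op": "move_arm", "data": {
  "series": [
    [[0,0,0,-0.035,0.057,0,0],[0,0,0,-0.035,0.057,0,0],[0,0,0,-0.035,0.057,0,0]]
  ]
}}

```text
time_s: 5.82
tcp_pos: [0.3929, 0.3153, 0.1334]
ee_rot: [[0.002, 0.533, -0.846], [0.002, -0.846, -0.533], [-1.0, -0.0, -0.003]]
wrist_force: [3.6, -1.3, -0.8]
gripper_width: 0.249
```

Request:
{"op": "move_arm", "data": {
  "series": [
    [[0,0,0,-0.026,0.043,0,0],[0,0,0,-0.026,0.043,0,0]]
  ]
}}

```text
time_s: 6.08
tcp_pos: [0.3896, 0.3209, 0.1334]
ee_rot: [[0.002, 0.533, -0.846], [0.002, -0.846, -0.533], [-1.0, -0.0, -0.003]]
wrist_force: [3.9, -1.5, -0.4]
gripper_width: 0.253
```

Request:
{"op": "move_arm", "data": {
  "series": [
    [[0,0,0,-0.026,0.043,0,0],[0,0,0,-0.026,0.043,0,0]]
  ]
}}

```text
time_s: 6.32
tcp_pos: [0.3887, 0.3225, 0.1334]
ee_rot: [[0.004, 0.535, -0.845], [-0.008, -0.845, -0.535], [-1.0, 0.009, 0.0]]
wrist_force: [17.7, -14.0, -1.4]
gripper_width: 0.249
```

It is at a stop: resistance jumped to ~22 N after 46 mm. I'll look before releasing.

```bash
python3 - <<'E'
from station import r,viewer,spotter
from h import *
print(r.sense()["wrist_force"])
p,d=viewer.capture("wrist");cv2.imwrite("pics/wrist4.png",p[:,:,::-1])
p,d=viewer.capture("side");cv2.imwrite("pics/side4z.png",cv2.resize(p[130:280,220:420,::-1],(800,600)))
E
```

```text
[ 17.69002632 -13.95219107  -1.38305004]
```

View pics/wrist4.png

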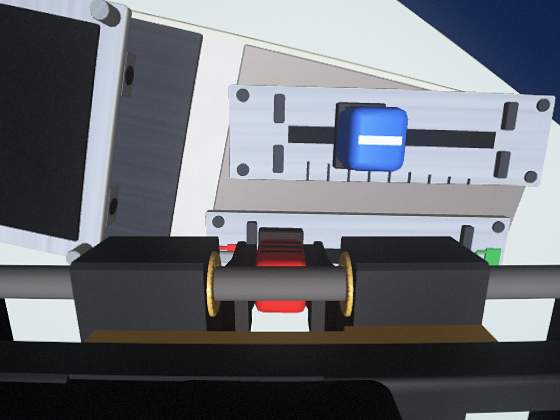

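View pics/side4z.png

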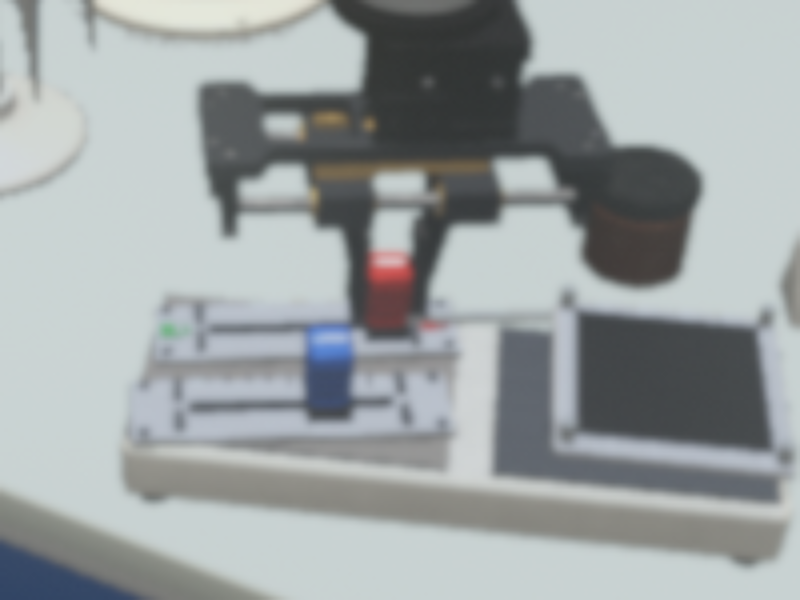

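The red foot (~280,237 in the wrist view) is against the platform-end stop (252,235), and the bolt reaches the platform. I'll give one small push and then release.

Request:
{"op": "move_arm", "data": {
  "series": [
    [[0,0,0,-0.02,0.033,0,0],[0,0,0,0,0,0,0.6],[0,0,0,0,0,0,0.6],[0,0,0,0,0,0,0.6],[0,0,0,0,0,0,0.6],[0,0,0,0,0,0,0.6],[0,0,0,0,0,0,0.6]]
  ]
}}

```text
time_s: 7.3
tcp_pos: [0.3877, 0.3238, 0.1333]
ee_rot: [[0.004, 0.536, -0.844], [-0.009, -0.844, -0.536], [-1.0, 0.01, 0.001]]
wrist_force: [-0.6, 0.4, -0.3]
gripper_width: 0.595
```

Request:
{"op": "move_arm", "data": {
  "series": [
    [[0,0,0,0,0,0.3,0.6],[0,0,0,0,0,0.6,0.6],[0,0,0,0,0,0.8,0.6],[0,0,0,0,0,0.8,0.6],[0,0,0,0,0,0,0.6],[0,0,0,0,0,0,0.6]]
  ]
}}

```text
time_s: 8.05
tcp_pos: [0.3865, 0.3225, 0.2868]
ee_rot: [[0.002, 0.536, -0.844], [-0.011, -0.844, -0.536], [-1.0, 0.011, 0.004]]
wrist_force: [-0.5, 0.2, -0.0]
gripper_width: 0.599
```

```bash
python3 - <<'E'
from station import r,viewer,spotter
from h import *
s=r.sense();print(s["time_s"],s["tcp_pos"],s["wrist_force"])
k=viewer.camera_params("wrist")
p,d=viewer.capture("wrist");cv2.imwrite("pics/wrist5.png",p[:,:,::-1])
W=cloud(k,d);R,G,B=[p[...,i].astype(int) for i in(0,1,2)]
for n,m in(("red",(R>110)&(G<90)&(B<90)),("blue",(B>120)&(R<90)&(G<130))):
    w=W[m];t=w[(w[:,2]>.086)&(w[:,2]<.096)];print(n,len(t),t.mean(0),cv2.minAreaRect((t[:,:2]*1000).astype(np.float32)))
E
```

```text
8.05 [0.38651134 0.32246958 0.28676963] [-0.47711213  0.19875486 -0.0199178 ]
red 591 [0.38857243 0.32245815 0.08978346] ((388.2156066894531, 322.08935546875), (22.985326766967773, 20.698328018188477), 32.4017448425293)
blue 298 [0.4577462  0.32401147 0.08901085] ((457.8038330078125, 323.3466491699219), (22.34476661682129, 21.338233947753906), 32.737247467041016)
```

View pics/wrist5.png

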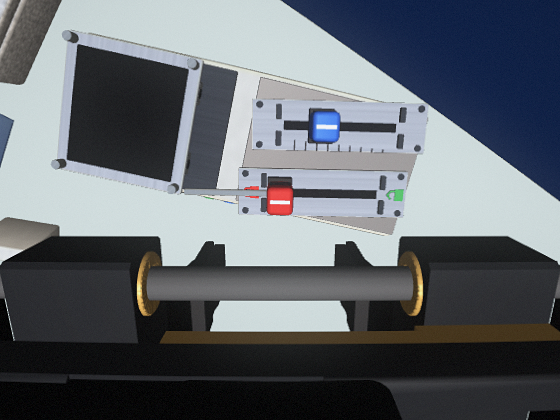

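```bash
python3 - <<'E'
import cv2
p=cv2.imread("pics/wrist5.png");cv2.imwrite("pics/w5z.png",cv2.resize(p[150:225,220:420],(800,300),interpolation=cv2.INTER_CUBIC))
E
```

```text
(no output)
```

View pics/w5z.png

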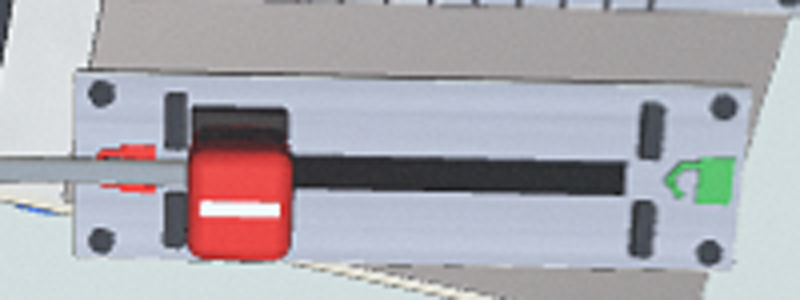

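Blue is unmoved, but the zoom shows a possible ~1 mm gap at the stop (foot edge 193, stop 187). There is time, so I'll press it once more from behind with the jaws open.

Request:
{"op": "move_arm", "data": {
  "series": [
    [[0.08,0.015,0,0.02,0,0,0.6],[0,0,0,0,0,-0.5,0.6],[0,0,0,0,0,-0.5,0.6],[0,0,0,0,0,-0.5,0.6],[0,0,0,0,0,-0.3,0.6],[0,0,0,0,0,0,0.6],[0,0,0,0,0,0,0.6]]
  ]
}}

```text
time_s: 8.98
tcp_pos: [0.3872, 0.3204, 0.1704]
ee_rot: [[-0.006, 0.535, -0.845], [-0.007, -0.845, -0.535], [-1.0, 0.003, 0.009]]
wrist_force: [-0.1, 0.3, 0.1]
gripper_width: 0.599
```

Request:
{"op": "move_arm", "data": {
  "series": [
    [[0.05,-0.045,0,0.015,0.025,-0.3,0.6],[0,0,0,0,0,-0.3,0.6],[0,0,0,0,0,0,0.6]]
  ]
}}

```text
time_s: 9.35
tcp_pos: [0.3893, 0.3235, 0.1364]
ee_rot: [[0.004, 0.536, -0.844], [0.005, -0.844, -0.536], [-1.0, -0.002, -0.006]]
wrist_force: [-0.8, 0.8, 0.9]
gripper_width: 0.6
```

Request:
{"op": "move_arm", "data": {
  "series": [
    [[0,0,0,-0.05,0.085,0,0.6],[0,0,0,-0.05,0.085,0,0.6],[0,0,0,-0.017,0.028,0,0.6]]
  ]
}}

```text
time_s: 9.72
tcp_pos: [0.3832, 0.3359, 0.1386]
ee_rot: [[0.007, 0.536, -0.844], [0.006, -0.844, -0.536], [-1.0, -0.001, -0.009]]
wrist_force: [11.6, -8.3, -6.1]
gripper_width: 0.604
```

Request:
{"op": "move_arm", "data": {
  "series": [
    [[0,0,0,-0.017,0.028,0,0.6],[0,0,0,-0.017,0.028,0,0.6]]
  ]
}}

```text
time_s: 9.98
tcp_pos: [0.383, 0.3363, 0.1384]
ee_rot: [[0.009, 0.538, -0.843], [-0.001, -0.843, -0.538], [-1.0, 0.006, -0.007]]
wrist_force: [9.7, -6.3, -4.0]
gripper_width: 0.598
```

It doesn't move under 11–14 N, well above the 3 N friction, so it is at the stop. Back off and retreat.

Request:
{"op": "move_arm", "data": {
  "series": [
    [[0,0,0,0.05,-0.085,0,0.6],[0,0,0,0.05,-0.085,0,0.6],[0,0,0,0,0,0,0.6]]
  ]
}}

```text
time_s: 10.35
tcp_pos: [0.3895, 0.3262, 0.1394]
ee_rot: [[0.01, 0.538, -0.843], [0.001, -0.843, -0.538], [-1.0, 0.005, -0.009]]
wrist_force: [-0.3, -0.7, 0.1]
gripper_width: 0.599
```

Request:
{"op": "move_arm", "data": {
  "series": [
    [[0,0,0,0,0,0.3,0.6],[0,0,0,0,0,0.6,0.6],[0,0,0,0,0,0.8,0.6],[0,0,0,0,0,0.8,0.6],[0,0,0,0,0,0,0.6],[0,0,0,0,0,0,0.6]]
  ]
}}

```text
time_s: 11.1
tcp_pos: [0.3878, 0.3267, 0.2945]
ee_rot: [[0.01, 0.539, -0.842], [0.003, -0.842, -0.539], [-1.0, 0.003, -0.01]]
wrist_force: [-0.5, -0.3, -0.0]
gripper_width: 0.595
```

```bash
python3 - <<'E'
from station import r,viewer,spotter
from h import *
s=r.sense();print(s["time_s"],s["tcp_pos"],s["wrist_force"])
k=viewer.camera_params("wrist")
p,d=viewer.capture("wrist");q=p[:,:,::-1].copy();cv2.imwrite("pics/wrist6.png",q)
cv2.imwrite("pics/w6z.png",cv2.resize(q[100:235,220:440],(800,490),interpolation=cv2.INTER_CUBIC))
W=cloud(k,d);R,G,B=[p[...,i].astype(int) for i in(0,1,2)]
for n,m in(("red",(R>110)&(G<90)&(B<90)),("blue",(B>120)&(R<90)&(G<130))):
    w=W[m];t=w[(w[:,2]>.086)&(w[:,2]<.096)];print(n,len(t),t.mean(0),cv2.minAreaRect((t[:,:2]*1000).astype(np.float32)))
E
```

```text
11.1 [0.38783064 0.32669691 0.29454797] [-0.5050185  -0.32560924 -0.048795  ]
red 570 [0.38872814 0.32245593 0.08976301] ((388.2859191894531, 322.2120666503906), (22.651458740234375, 21.281131744384766), 32.438289642333984)
blue 264 [0.45803749 0.32413246 0.08906837] ((457.9300537109375, 323.3392333984375), (23.18560218811035, 21.1968936920166), 31.83551025390625)
```

View pics/w6z.png

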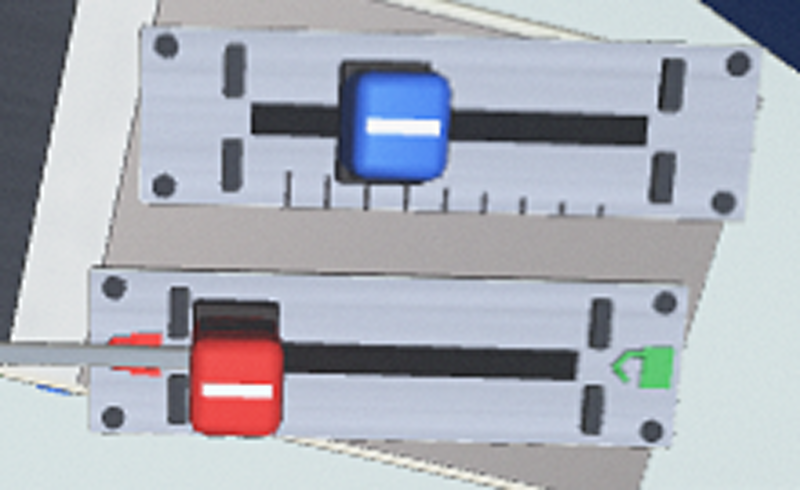

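Red sits at the stop and didn't move under the second push, blue is unchanged, and the arm is clear. Handing in.

```bash
python3 -c "
from station import r
print(r.finish_job())"
```

```text
the job is handed in; nothing more can be done
None
```

I slid the red transport-lock grip about 46 mm to the closed-padlock end stop, let go of it, and handed the job in at about 11 s with the arm lifted clear.

- **At the stop:** resistance jumped from the 3 N slide friction to about 22 N there. A close picture then showed a possible gap of about 1 mm. I pressed again from behind with open jaws, and the grip did not move under 11–14 N. I take the remaining sliver in the picture as the visual shape of the stop.
- **Blue speed slide:** unmoved within the measuring error, at (0.458, 0.323) m before and after.
- **Disagreement found:** the tracks lie at about 31° and the shaker's body measured only 21°. I moved along the measured tracks.

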